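Pack away the charged battery under its keeper bar

TASK

The battery pack has finished charging: pull it straight up out of the snap grip of its charger and lower it upright, all the way down, into the empty pocket of the plywood kit tray; set it down gently, do not drop it. Then swing the tray's steel keeper bar over the pack until it clicks fully home in its catch, and leave everything released, without disturbing the mug, the screwdriver or the jar.

Things in the scene. Friction and masses are not known exactly. Their poses are not given: they have to be found in the camera images.
- pack: Grey battery pack, loose upright block 36 (x) by 60 (y) by 62 (z) mm, about 0.26 kg, alike after a half turn. Origin: centre of its underside, z up. A rib along the foot of each broad side bulges 3 mm (42 mm across, 4 to 14 mm above the underside). Starts snapped into the charger, its upper 38 mm standing free; grip it across its 36 mm (along its x).
- charger: Black charger, 85 (x) by 110 (y) by 36 (z) mm, screwed to the bench. Origin: centre of its underside, z up. Open-topped socket 45 by 64 mm, floor 12 mm above the bench; the pack stands in it, axes alike. Two sprung jaws snap over the pack's ribs: a straight upward pull of 8 to 18 N frees it in the first 15 mm; it clears the socket 24 mm up.
- tray: Plywood kit tray screwed to the bench; 12 mm board, x -57 to +148, y -130 to +130 mm. Origin: on the bench under the pocket's centre, z up; at yaw 0 x points away from the robot. A black cordless driver (top 62 mm above the bench) is fixed on it along y at x = 112 mm. The bar's hinge post stands at y = 85 mm, the aluminium catch post (34 by 26 mm, 100 mm high) at y = -103 mm.
- pocket (a point): Centre of the floor of the empty pocket, 12 mm above the bench, axes as the tray's. Pocket 48 (x) by 66 (y) mm inside, walls 6 mm thick, 25 mm high. The pack stands in it with its 60 mm side along the tray's y (3 mm play all round), its top then 74 mm above the bench.
- keeper_hinge (a point): On the vertical hinge axis of the keeper bar, at the bar's top face, 92 mm above the bench (tray x = 0, y = +85 mm). The bar is level steel, 18 mm wide, 12 mm thick, 174 mm long from this axis, its underside 80 mm above the bench (6 mm over a seated pack).
- keeper_tab (a point): Centre of the top of the black upright round finger tab on the keeper bar: 16 mm in diameter, 35 mm high, top 127 mm above the bench, 135 mm from the hinge axis. Push it or pinch it from above.
- keeper (a joint): Keeper bar angle, rad. 0: shut against its stop, lying from the hinge along the tray's -y over the pocket. Grows (to 1.7) as the bar opens clockwise seen from above, to the tray's -x. It turns easily and stays where left. A sprung ball in the catch resists from 0.12 to 0.04 rad, with up to about 9 N at the tab; past that it draws the bar to its stop and holds it there.
- mug: White mug, 80 mm wide, 95 mm high, standing on the bench; bystander. Origin: centre of its underside.
- screwdriver: Screwdriver with black handle, lying on the bench; bystander. Its origin lies near its middle, x along it.
- jar: Glass jar with steel cap, 60 mm wide, 70 mm high, standing on the bench; bystander. Origin: centre of its underside.
There are look-alikes about, which are no part of the job. What is shaped like the pack but pink or red is not meant. What is shaped like the charger but green is not meant.

How it is judged:
On the way, in this order (a step that is already met when the one before it is completed fails the run):
1. the pack is pulled up clear of the charger (z of pack in the frame of charger above 0.045 m), for 0.1 s.
2. the pack stands fully down in the pocket while the keeper bar is still open (z of pack in the frame of pocket below 0.005 m and horizontal distance between pack and pocket below 0.01 m and angle between pack's own z axis and vertical below 0.1 rad and value of joint keeper above 0.5 rad), for 0.2 s.
At the end, for the whole second after the job is handed in: The pack stands at rest in the tray's pocket (underside within 5 mm of the pocket floor, within 10 mm of its centre, tilted less than 0.1 rad) and the keeper bar is shut in its catch (below 0.03 rad) (z of pack in the frame of pocket below 0.005 m and horizontal distance between pack and pocket below 0.01 m and angle between pack's own z axis and vertical below 0.1 rad and value of joint keeper below 0.03 rad and linear speed of pack below 0.02 m/s); the robot touches nothing.
It fails at once if the pack is dropped or rammed into the tray (faster than 0.6 m/s within 60 mm above the pocket floor) (horizontal distance between pack and pocket below 0.05 m and z of pack in the frame of pocket below 0.06 m and linear speed of pack above 0.6 m/s).
It fails at once if the mug, the screwdriver or the jar is moved more than 30 mm (distance of any of mug, screwdriver, jar from where it was at the start of the episode above 0.03 m).
It also fails if it takes over 61 s, if anything falls off the work surface, if the arm or the gripper's body presses on something with over 40 N, if the wrist force passes 120 N, or if a joint passes its speed limit or range.

ROBOT

A 6-joint arm with a two-finger parallel gripper is mounted at the origin on the work surface. World frame = base frame: x ahead of the robot, y to its left, z up, the work surface at z = 0. Lengths are in m, angles in rad, forces in N, time in s.
With the tool pointing down it reaches from about 0.375 to 0.9 m from the base axis. Payload 3.1 kg.
Tool frame: the origin (TCP) lies midway between the tips of the shut fingers; the grasp point (between the pads) lies 19 mm behind it; z points along the fingers, y is the line along which they close (so a half turn about z gives the same grasp; the last joint's range is limited). The gripper opens to 87 mm and grips with 3 to 60 N. Pads are 19 mm wide; open, the fingers measure 117 mm over their backs; the gripper's body (75 mm by 190 mm) begins 51 mm behind the grasp point.
Start: joints at [0.936, 0.527, 1.433, -0, 1.181, -0.178], TCP at [0.275, 0.561, 0.223] pointing down, gripper open.
Joint ranges: [-3.08, 3.08], [-0.75, 2.2], [0.22, 2.44], [-1.43, 4.57], [0, 2.65], [-2.85, 2.85]. Speed limits (rad/s): [2.79, 2.79, 3.14, 3.14, 3.14, 3.14].

INTERFACE

Orientations are given as a unit quaternion [x, y, z, w].
In Python, from rig import robot gives the robot as it stands.
- The arm moves only by the shell command python3 -m jog 'ROWS' [FORCE]. ROWS is a JSON object of lists of equal length, an entry for each row: "dp": the shift along the tool's x, y, z in mm, a list of three; "delta_rot": the turn, a rotation vector about the tool's x, y, z in rad, a list of three; "gripper": the opening, from -1 (shut) to 1 (fully open). A call has 1 to 12 rows; each row is the pose to reach, as a shift and turn from the pose commanded when the call began, along the tool's axes at that moment; what a row does not reach only later rows make up. A row lasts 1/10 s, in which the tool goes at most 50 mm and 8.59 degrees, less where a joint would pass 70% of its speed; a pose out of reach is approached as far as the arm can. A call with a gripper value outside its range is refused whole. The fingers move at their own pace and stop on an object; FORCE is the grip in N (left out, the last holds). Time passes only in rows, so rows that repeat a pose let the fingers close. It gives the time, the measured TCP pose, the force, the opening and the grip force at its end, in the units of the state.
- robot.get_obs(): the state, without advancing time (a new reading comes with each control period).
- robot.camera(name): name is "scene" or "side" or "wrist"; returns the picture (384x512x3 uint8, red, green, blue); there is no depth.
- robot.camera_model(name): a dict with "fx", "fy", "cx", "cy" (pixels), "xyz" and "orientation" of the camera in the world; the wrist camera has in their place "T_tool_cam" (4x4, takes a point from camera to tool coordinates, whose origin is the TCP and whose axes are the flange's). Camera axes: x right, y down, z forward; pixel columns grow to the right and rows downward; lengths in m; the calibration is good to about 2 mm. A picture is of the moment at which its call begins: read the wrist's pose just before it. camera_model takes no time and is no camera call.
- robot.hand_in(): hands the job in; it is judged then, once.
Trained networks look in the newest picture that a camera, given by its name, has taken for a name from the list of things; names that differ only in an ending like _2 or _b are one class to them, and where a whole thing is asked for, a point or a joint stands for the part that bears it (a point fixed in the world has none). Each returns a list of dicts, best first, with "score" (0 to 1); they miss things now and then, are a little off and sometimes report something else, mostly with a low value. They report only what shows in the picture. A call takes as long as a camera call. They do not tell look-alikes from the thing itself.
- robot.search_frame(name, camera): "rect" ([left, top, right, bottom] in pixels, round what is visible of it).
The state is a dict: "time": time; "q": joint angles; "joint_velocities": joint speeds; "joint_torque": joint torques, N m; "position": TCP position; "tool_rot": TCP orientation; "ft_force": force on the tool from outside, world axes, zero at the start; "moment": the same for the moment, N m; "grip_width": finger opening in m; "grip_force": force on a finger pad.
Only numpy, scipy, OpenCV 4.12 (cv2) and the standard library are available. Lean on these libraries where they do the work, as an engineer would, in place of code of your own. Each camera call takes 0.05 s, during which the arm holds its last target. There are 200 camera calls.

## Working session

There is one attempt and no reset: what is moved stays moved. The work goes in short steps, Python scripts to look and compute and a shell command to move; the robot and the scene stay as the last step left them, time stands still between calls to the robot, and variables do not carry over. Pictures are saved under pics/ and viewed, at most 10 in all, crops included, and the job is handed in when it is done.

```bash
mkdir -p pics; ls; cat > h.py <<'E'
import numpy as np, cv2
from scipy.spatial.transform import Rotation as R
from rig import robot
def cam(name):
    m=robot.camera_model(name)
    if "T_tool_cam" in m:
        o=robot.get_obs(); T=np.eye(4); T[:3,:3]=R.from_quat(o["tool_rot"]).as_matrix(); T[:3,3]=o["position"]
        T=T@np.array(m["T_tool_cam"])
    else:
        T=np.eye(4); q=np.array(m["orientation"])
        T[:3,:3]=R.from_quat(q).as_matrix() if q.size==4 else q; T[:3,3]=m["xyz"]
    return m,T
def px2z(name,u,v,z,mt=None):
    m,T=mt or cam(name); d=T[:3,:3]@np.array([(u-m["cx"])/m["fx"],(v-m["cy"])/m["fy"],1]); o=T[:3,3]
    return o+d*(z-o[2])/d[2]
def proj(name,p,mt=None):
    m,T=mt or cam(name); c=T[:3,:3].T@(np.array(p)-T[:3,3]); return np.array([m["fx"]*c[0]/c[2]+m["cx"],m["fy"]*c[1]/c[2]+m["cy"]])
def snap(name,f):
    im=robot.camera(name); cv2.imwrite(f"pics/{f}.png",cv2.cvtColor(im,cv2.COLOR_RGB2BGR)); return im
E
python3 - <<'E'
from h import *
a=[snap(n,n+"0") for n in ("scene","side")]
cv2.imwrite("pics/both.png",cv2.cvtColor(np.vstack(a),cv2.COLOR_RGB2BGR)[:, :])
for n in ("scene","side"):
    m,T=cam(n); print(n,m["fx"],T[:3,3],T[:3,2])
    for k in ("pack","charger","tray","keeper_tab","keeper","mug","screwdriver","jar"):
        print(k,[(np.round(d["rect"]).tolist(),round(d["score"],2)) for d in robot.search_frame(k,n)][:4])
o=robot.get_obs();print(o)
E
```

```text
pics
scene 394.3765246521365 [ 1.16037579 -0.7078443   0.81166443] [-0.47641603  0.63392491 -0.60923474]
pack [([307.0, 149.0, 331.0, 173.0], 0.92), ([254.0, 150.0, 268.0, 176.0], 0.71), ([277.0, 159.0, 301.0, 180.0], 0.58)]
charger [([269.0, 172.0, 310.0, 198.0], 0.92), ([318.0, 189.0, 356.0, 222.0], 0.61)]
tray [([156.0, 200.0, 270.0, 298.0], 0.71)]
keeper_tab [([157.0, 196.0, 220.0, 213.0], 0.91)]
keeper [([156.0, 197.0, 222.0, 210.0], 0.85)]
mug [([274.0, 114.0, 295.0, 146.0], 0.81)]
screwdriver [([63.0, 258.0, 108.0, 319.0], 0.96), ([160.0, 195.0, 222.0, 214.0], 0.7)]
jar [([272.0, 227.0, 299.0, 256.0], 0.61)]
side 457.45380133989323 [-0.22329948 -0.88334597  1.31528951] [ 0.47214298  0.52032461 -0.71157804]
pack [([182.0, 175.0, 199.0, 194.0], 0.71), ([196.0, 142.0, 212.0, 162.0], 0.69), ([212.0, 160.0, 224.0, 177.0], 0.53)]
charger [([242.0, 145.0, 271.0, 170.0], 0.97), ([204.0, 163.0, 228.0, 187.0], 0.79)]
tray [([242.0, 194.0, 335.0, 260.0], 0.74)]
keeper_tab [([246.0, 196.0, 334.0, 260.0], 0.64), ([252.0, 206.0, 267.0, 252.0], 0.62)]
keeper [([249.0, 207.0, 267.0, 246.0], 0
[... 167 characters left out ...]
 9.36513093e-01,  5.27468197e-01,  1.43271221e+00,  8.35830036e-06,
        1.18143091e+00, -1.78462841e-01]), 'joint_velocities': array([-1.72958344e-03, -6.19610011e-04, -9.69272206e-04, -5.05832908e-04,
       -1.84236895e-03,  4.64954762e-05]), 'joint_torque': array([-3.47169125e-04, -4.39995253e+01, -1.76987565e+01,  6.34656753e-02,
        5.02215244e-02, -2.62070523e-05]), 'position': array([0.27505289, 0.56118185, 0.22256406]), 'tool_rot': array([ 2.25943801e-01,  9.74140338e-01, -7.04323048e-06, -7.23999884e-06]), 'ft_force': array([ 0.01861261, -0.36321291, -0.25454906]), 'moment': array([ 0.03369605, -0.00929908, -0.03975287]), 'grip_force': 0.0, 'grip_width': 0.08707338895838472}
```

View pics/scene0.png

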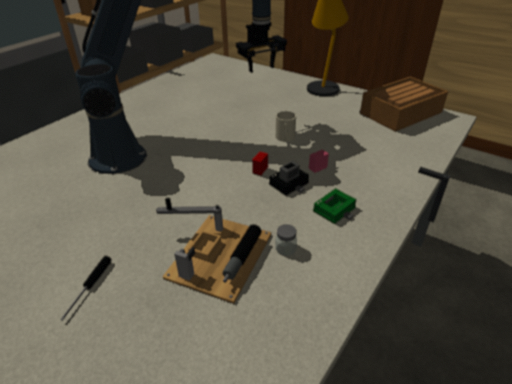

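View pics/side0.png

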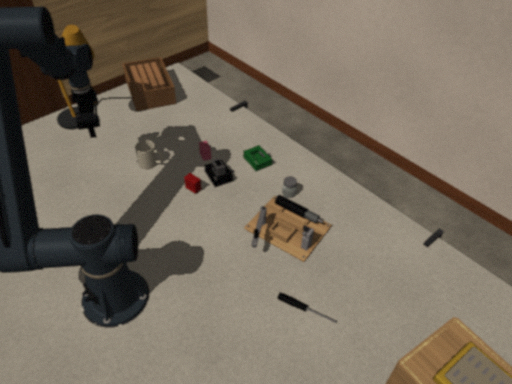

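The scene view shows the grey pack in the black charger at about (289,175), with the red block at (260,163), the pink one at (318,160) and the green charger at (335,206). The tray is at (220,258), its bar swung open with the tab at (168,204). The side view agrees: charger (218,173), tray (289,227), jar (290,187).

```bash
python3 - <<'E'
from h import *
np.set_printoptions(precision=3,suppress=True)
for n,l in (("scene",{"packtop":(290,168,.074),"chg":(289,180,.03),"red":(260,156,.06),"pink":(318,155,.06),"tabtop":(168,201,.127),"hinge":(218,209,.092),"catch":(184,254,.1),"jar":(287,230,.07),"mug":(286,116,.095),"scr":(97,272,.01)}),
 ("side",{"packtop":(217,166,.074),"tabtop":(254,240,.127),"hinge":(263,209,.092),"catch":(308,232,.1),"jar":(290,181,.07)})):
  for k,v in l.items(): print(n,k,px2z(n,*v))
m,T=cam("wrist");print(m,T[:3,3],T[:3,:3])
print(R.from_quat(robot.get_obs()["tool_rot"]).as_matrix())
E
```

```text
scene packtop [0.627 0.219 0.074]
scene chg [0.629 0.213 0.03 ]
scene red [0.493 0.24  0.06 ]
scene pink [0.656 0.36  0.06 ]
scene tabtop [ 0.473 -0.173  0.127]
scene hinge [ 0.58  -0.09   0.092]
scene catch [ 0.626 -0.274  0.1  ]
scene jar [ 0.772 -0.032  0.07 ]
scene mug [0.444 0.487 0.095]
scene scr [ 0.415 -0.398  0.01 ]
side packtop [0.605 0.218 0.074]
side tabtop [ 0.434 -0.194  0.127]
side hinge [ 0.574 -0.088  0.092]
side catch [ 0.613 -0.274  0.1  ]
side jar [ 0.77  -0.034  0.07 ]
{'fx': 288.0777338319474, 'fy': 288.0777338319474, 'cx': 257.76986389314266, 'cy': 194.64354296690772, 'T_tool_cam': array([[ 0.   , -0.966, -0.26 ,  0.07 ],
       [ 1.   , -0.   ,  0.001,  0.   ],
       [-0.001, -0.26 ,  0.966, -0.162],
       [ 0.   ,  0.   ,  0.   ,  1.   ]])} [0.212 0.592 0.384] [[ 0.44   0.867  0.234]
 [ 0.898 -0.425 -0.114]
 [ 0.001  0.26  -0.966]]
[[-0.898  0.44  -0.   ]
 [ 0.44   0.898 -0.   ]
 [ 0.    -0.    -1.   ]]
```

```bash
python3 -m jog '{"dp":[[-45,-15,-3],[-90,-30,-6],[-135,-45,-10],[-180,-60,-13],[-225,-75,-16],[-270,-90,-20],[-315,-105,-23],[-360,-120,-26],[-405,-138,-30],[-458,-157,-30],[-458,-157,-30],[-458,-157,-30]],"delta_rot":[[0,0,0],[0,0,0],[0,0,0],[0,0,0],[0,0,0],[0,0,0],[0,0,0],[0,0,0],[0,0,0],[0,0,0],[0,0,0],[0,0,0]],"gripper":[1,1,1,1,1,1,1,1,1,1,1,1]}'
python3 - <<'E'
from h import *
snap("wrist","w1"); o=robot.get_obs(); print(o["position"],o["tool_rot"],o["time"])
for k in ("pack","charger"): print(k,[(np.round(d["rect"]).tolist(),round(d["score"],2)) for d in robot.search_frame(k,"wrist")][:4])
E
```

```text
time: 2.1
position: [0.6181, 0.2171, 0.2521]
tool_rot: [0.228, 0.974, 0.0, -0.0]
ft_force: [-0.1, 1.1, -0.0]
grip_width: 0.0867
grip_force: 0.0
[0.61677621 0.21845435 0.25210372] [ 2.26548834e-01  9.73999448e-01  8.00093236e-05 -8.33115369e-04] 2.15
pack [([240.0, 153.0, 291.0, 193.0], 0.94), ([346.0, 129.0, 408.0, 168.0], 0.93), ([197.0, 44.0, 256.0, 103.0], 0.75)]
charger [([219.0, 127.0, 310.0, 210.0], 0.95), ([257.0, 274.0, 343.0, 302.0], 0.82)]
```

View pics/w1.png

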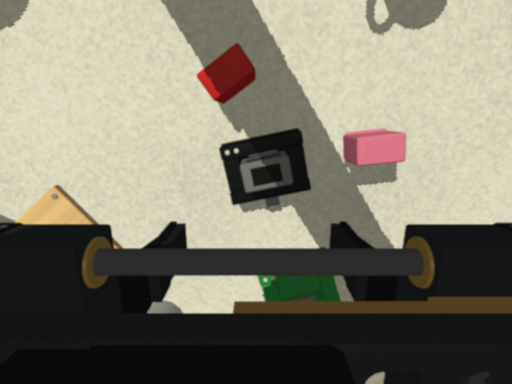

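The wrist view shows the grey pack at (266,171) inside the black charger (265,166), with red (227,73) and pink (375,148) beside it. I'll enlarge the charger to read its corners.

```bash
python3 - <<'E'
from h import *
im=cv2.imread("pics/w1.png"); c=im[115:220,205:325]
c=cv2.convertScaleAbs(cv2.resize(c,None,fx=6,fy=5.7,interpolation=cv2.INTER_CUBIC),alpha=1.8,beta=20)
cv2.imwrite("pics/w1c.png",c)
E
```

```text
(no output)
```

View pics/w1c.png

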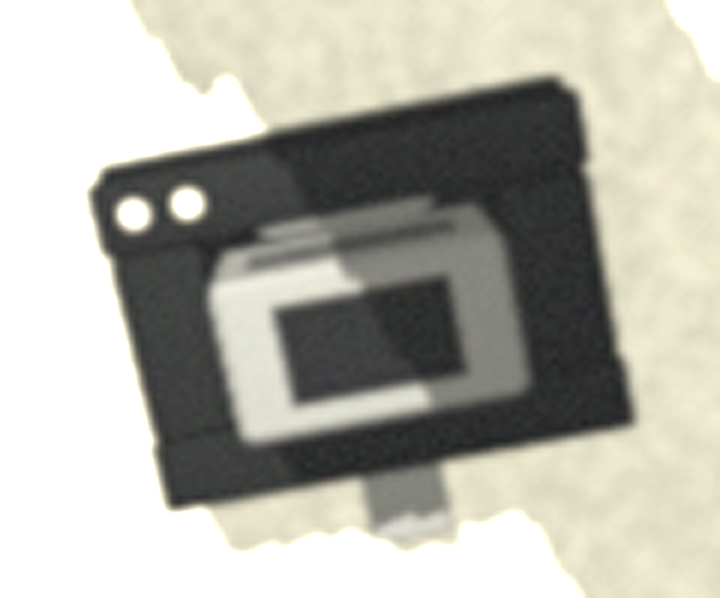

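```bash
python3 - <<'E'
from h import *
from scipy.optimize import least_squares
np.set_printoptions(precision=4,suppress=True)
f=lambda u,v:(205+(u+.5)/6-.5,115+(v+.5)/5.7-.5)
mt=cam("wrist")
pt={k:px2z("wrist",*f(*v[:2]),v[2],mt) for k,v in dict(pBL=(245,443,.074),pBR=(532,390,.074),pTL=(210,290,.074),pTR=(505,240,.074),cBL=(170,507,.036),cBR=(633,425,.036)).items()}
for k,v in pt.items(): print(k,v)
d=lambda a,b:np.linalg.norm(pt[a]-pt[b])
print(d('pBL','pBR'),d('pBL','pTL'),d('pTR','pBR'),d('pTR','pTL'),d('cBL','cBR'))
# local corners, pack x = image-up
L=dict(pBL=(-.018,.03),pBR=(-.018,-.03),pTL=(.018,.03),pTR=(.018,-.03),cBL=(-.0425,.055),cBR=(-.0425,-.055))
for flip in (0,):
  def res(p):
    c,s=np.cos(p[2]),np.sin(p[2]); r=[]
    for k,(a,b) in L.items(): r+=[p[0]+c*a-s*b-pt[k][0],p[1]+s*a+c*b-pt[k][1]]
    return r
  best=min((least_squares(res,[.61,.21,y0]) for y0 in (-2,-1,0,1,2,3)),key=lambda s:s.cost)
  print(best.x,np.array(best.fun).reshape(-1,2)*1000)
E
```

```text
pBL [0.6258 0.1988 0.074 ]
pBR [0.6408 0.256  0.074 ]
pTL [0.5932 0.2074 0.074 ]
pTR [0.6094 0.2643 0.074 ]
cBL [0.6406 0.1705 0.036 ]
cBR [0.6683 0.2735 0.036 ]
0.05911278760108577 0.03364068359070583 0.032440387210364637 0.059136642852500046 0.10671427013899569
[ 0.616   0.2321 -3.4035] [[-0.1542 -0.376 ]
 [ 0.3781  0.4007]
 [-2.3958  0.3754]
 [-3.0274  1.4454]
 [ 2.2288 -2.5242]
 [ 2.9704  0.6788]]
```

```bash
cat >> h.py <<'E'
def rel(x,y,z,yang):
    "shift (mm) and tool-z turn to reach TCP x,y,z pointing down with tool y at world angle yang (mod pi)"
    o=robot.get_obs(); M=R.from_quat(o["tool_rot"]).as_matrix()
    yt=np.array([np.cos(yang),np.sin(yang),0])
    if yt@M[:,1]<0: yt=-yt
    for yy in (yt,-yt):
        G=np.column_stack([np.cross(yy,[0,0,-1]),yy,[0,0,-1]])
        print("dp",np.round(M.T@(np.array([x,y,z])-o["position"])*1000,1),"rot",np.round(R.from_matrix(M.T@G).as_rotvec(),4))
    print("pos",np.round(o["position"],4),"q",np.round(o["q"],2),"t",o["time"],"w",round(o["grip_width"],4),"f",np.round(o["ft_force"],1))
E
python3 -c "
from h import *
rel(.617,.232,.15,-.262)"
```

```text
dp [  4.1  11.5 102.4] rot [-1.3000e-03 -1.1000e-03  1.3784e+00]
dp [  4.1  11.5 102.4] rot [ 1.1000e-03 -1.4000e-03 -1.7632e+00]
pos [0.6158 0.2199 0.2523] q [ 0.17  0.54  1.32  0.    1.28 -0.94] t 2.25 w 0.0869 f [ 0.3 -0.3 -0.5]
```

```bash
python3 -m jog '{"dp":[[1,2,12],[1,3,24],[2,4,36],[2,5,48],[2,6,60],[3,7,70],[3,8,80],[3,9,86],[4,10,90],[4,11,92],[4,11,92],[4,11,92]],"delta_rot":[[0,0,0.138],[0,0,0.276],[0,0,0.414],[0,0,0.552],[0,0,0.69],[0,0,0.828],[0,0,0.966],[0,0,1.104],[0,0,1.242],[-0.001,-0.001,1.378],[-0.001,-0.001,1.378],[-0.001,-0.001,1.378]],"gripper":[1,1,1,1,1,1,1,1,1,1,1,1]}'
python3 -m jog '{"dp":[[0,0,0],[0,0,0],[0,0,0]],"delta_rot":[[0,0,0],[0,0,0],[0,0,0]],"gripper":[1,1,1]}'
python3 - <<'E'
from h import *
mt=cam("wrist");snap("wrist","w2"); rel(.617,.232,.15,-.262)
np.save("mt2.npy",mt[1])
im=cv2.imread("pics/w2.png")
for z,a,b in ((.074,.018,.03),(.036,.0425,.055)):
  c,s=np.cos(-.262),np.sin(-.262)
  P=[proj("wrist",(.617+c*i*a-s*j*b,.232+s*i*a+c*j*b,z),mt) for i,j in((1,1),(1,-1),(-1,-1),(-1,1))]
  cv2.polylines(im,[np.round(np.array(P)*16).astype(int)],True,(0,255,0),1,shift=4)
c=im[90:260,170:360]; cv2.imwrite("pics/w2c.png",cv2.convertScaleAbs(cv2.resize(c,None,fx=3.5,fy=3.5,interpolation=cv2.INTER_CUBIC),alpha=1.5,beta=20))
E
```

```text
time: 3.45
position: [0.6175, 0.2316, 0.1608]
tool_rot: [0.792, 0.61, 0.0, 0.0]
ft_force: [-0.3, 0.0, 0.1]
grip_width: 0.0868
grip_force: 0.0
time: 3.75
position: [0.6185, 0.2303, 0.1608]
tool_rot: [0.793, 0.609, 0.0, 0.001]
ft_force: [1.0, -0.4, 0.2]
grip_width: 0.0867
grip_force: 0.0
dp [ 1.3 -1.9 10.7] rot [ 0.0014  0.     -0.0005]
dp [ 1.3 -1.9 10.7] rot [ 1.0000e-04 -2.2000e-03  3.1411e+00]
pos [0.6185 0.2302 0.1607] q [ 0.19  0.64  1.4  -0.    1.1   0.45] t 3.8 w 0.0874 f [ 0.4 -0.1  0. ]
```

View pics/w2c.png

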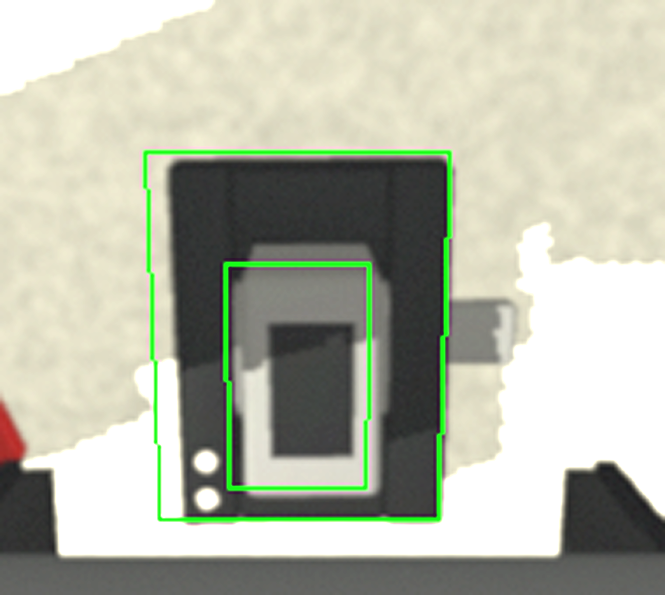

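The box overlay lies parallel to the charger but the pack sits about 3.5 mm to the right of it (centre crop (312,380)). The corrected pack position is (0.620, 0.230), yaw -0.262. Now the descent and the grip.

```bash
python3 -m jog '{"dp":[[0,2,15],[0,2,35],[0,2,55],[0,2,75],[0,2,90],[0,2,102],[0,2,110],[0,2,116],[0,2,118],[0,2,118],[0,2,118]],"delta_rot":[[0,0,0],[0,0,0],[0,0,0],[0,0,0],[0,0,0],[0,0,0],[0,0,0],[0,0,0],[0,0,0],[0,0,0],[0,0,0]],"gripper":[1,1,1,1,1,1,1,1,1,1,1]}' 45
python3 -m jog '{"dp":[[0,0,0],[0,0,0],[0,0,0],[0,0,0],[0,0,0],[0,0,0],[0,0,0],[0,0,0]],"delta_rot":[[0,0,0],[0,0,0],[0,0,0],[0,0,0],[0,0,0],[0,0,0],[0,0,0],[0,0,0]],"gripper":[-1,-1,-1,-1,-1,-1,-1,-1]}' 45
```

```text
time: 4.9
position: [0.6211, 0.2298, 0.0433]
tool_rot: [0.794, 0.608, 0.001, 0.001]
ft_force: [-0.3, 0.3, 0.1]
grip_width: 0.0867
grip_force: 0.0
time: 5.7
position: [0.62, 0.2298, 0.0425]
tool_rot: [0.794, 0.608, -0.0, 0.0]
ft_force: [-1.4, 1.0, 1.9]
grip_width: 0.0356
grip_force: 45.0
```

```bash
python3 -m jog '{"dp":[[0,0,-3],[0,0,-6],[0,0,-10],[0,0,-14],[0,0,-19],[0,0,-25],[0,0,-35],[0,0,-50],[0,0,-70],[0,0,-95],[0,0,-120],[0,0,-145]],"delta_rot":[[0,0,0],[0,0,0],[0,0,0],[0,0,0],[0,0,0],[0,0,0],[0,0,0],[0,0,0],[0,0,0],[0,0,0],[0,0,0],[0,0,0]],"gripper":[-1,-1,-1,-1,-1,-1,-1,-1,-1,-1,-1,-1]}' 45
python3 -m jog '{"dp":[[0,0,-25],[0,0,-50],[0,0,-55],[0,0,-55],[0,0,-55]],"delta_rot":[[0,0,0],[0,0,0],[0,0,0],[0,0,0],[0,0,0]],"gripper":[-1,-1,-1,-1,-1]}' 45
python3 -c "
from h import *
rel(.54,-.17,.24,.22)
rel(.60,-.17,.24,.22)"
```

```text
time: 6.9
position: [0.6205, 0.2297, 0.1902]
tool_rot: [0.794, 0.608, 0.001, 0.001]
ft_force: [0.2, -0.6, -3.5]
grip_width: 0.0352
grip_force: 45.0
time: 7.4
position: [0.6193, 0.2295, 0.2416]
tool_rot: [0.794, 0.608, -0.001, 0.0]
ft_force: [0.2, 0.3, -3.0]
grip_width: 0.0354
grip_force: 45.0
dp [-406.4   27.3    2.1] rot [-0.0008  0.001  -0.483 ]
dp [-406.4   27.3    2.1] rot [1.3000e-03 1.1000e-03 2.6586e+00]
pos [0.6193 0.2295 0.2416] q [ 0.19  0.56  1.32 -0.    1.27  0.45] t 7.4 w 0.0354 f [ 0.2  0.3 -3. ]
dp [-390.8   85.2    2. ] rot [-0.0008  0.001  -0.483 ]
dp [-390.8   85.2    2. ] rot [1.3000e-03 1.1000e-03 2.6586e+00]
pos [0.6193 0.2295 0.2416] q [ 0.19  0.56  1.32 -0.    1.27  0.45] t 7.4 w 0.0354 f [ 0.2  0.3 -3. ]
```

```bash
python3 -m jog '{"dp":[[-45,8,0],[-90,17,0],[-135,26,0],[-180,35,0],[-225,44,0],[-270,53,0],[-315,62,0],[-360,71,0],[-405,80,0],[-450,89,0],[-480,98,0],[-500,110,0]],"delta_rot":[[0,0,0],[0,0,-0.05],[0,0,-0.1],[0,0,-0.15],[0,0,-0.2],[0,0,-0.25],[0,0,-0.3],[0,0,-0.35],[0,0,-0.4],[0,0,-0.45],[0,0,-0.48],[0,0,-0.48]],"gripper":[-1,-1,-1,-1,-1,-1,-1,-1,-1,-1,-1,-1]}'
python3 -m jog '{"dp":[[0,0,0],[0,0,0],[0,0,0],[0,0,0]],"delta_rot":[[0,0,0],[0,0,0],[0,0,0],[0,0,0]],"gripper":[-1,-1,-1,-1]}'
python3 - <<'E'
from h import *
mt=cam("wrist");im=snap("wrist","w3");np.save("mt3.npy",mt[1]); rel(.6,-.18,.24,.22)
cv2.imwrite("pics/w3b.png",cv2.convertScaleAbs(cv2.resize(cv2.imread("pics/w3.png")[:290],None,fx=1.56,fy=1.56,interpolation=cv2.INTER_CUBIC),alpha=1.3,beta=10))
E
```

```text
time: 8.6
position: [0.5946, -0.2841, 0.2404]
tool_rot: [0.627, 0.779, -0.0, -0.001]
ft_force: [0.5, 0.1, -2.2]
grip_width: 0.0355
grip_force: 45.0
time: 9.0
position: [0.5962, -0.28, 0.2422]
tool_rot: [0.626, 0.78, 0.0, -0.0]
ft_force: [0.0, -0.3, -2.3]
grip_width: 0.036
grip_force: 45.0
dp [97.1 25.2  2.6] rot [ 0.0005 -0.0001 -0.0016]
dp [97.1 25.2  2.6] rot [-2.00e-04 -8.00e-04  3.14e+00]
pos [ 0.5964 -0.2802  0.2425] q [-0.61  0.55  1.32  0.    1.27 -0.83] t 9.05 w 0.0358 f [-1.4 -0.1 -2.5]
```

View pics/w3b.png

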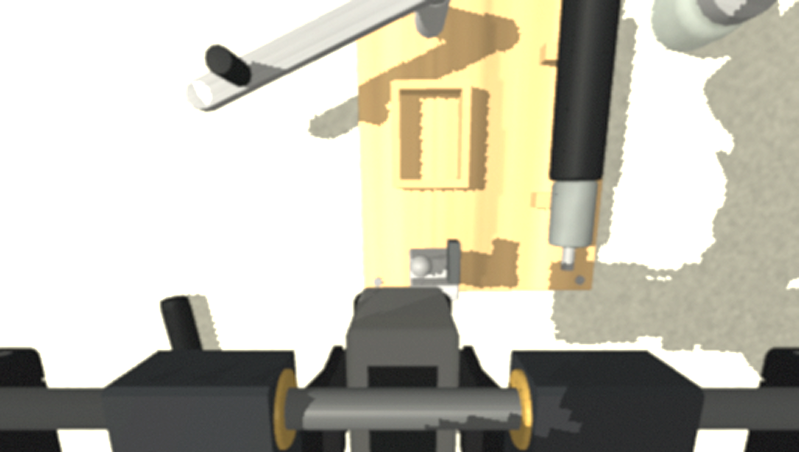

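The tray is parallel to the tool. The pocket rim has outer corners at (391,80), (473,80), (470,189), (396,189). The catch is at (434,262), the bar is open to the left with its tab top at about (219,58), and the hinge post is at (433,5).

```bash
python3 - <<'E'
from h import *
from scipy.optimize import least_squares
np.set_printoptions(precision=4,suppress=True)
mt=(robot.camera_model("wrist"),np.load("mt3.npy")); s=1.56
f=lambda u,v,z:px2z("wrist",(u+.5)/s-.5,(v+.5)/s-.5,z,mt)
D=[((391,80,.037),(-.03,.039)),((473,80,.037),(.03,.039)),((470,189,.037),(.03,-.039)),((396,189,.037),(-.03,-.039)),((593,291,.012),(.148,-.13))]
P=[f(*d[0]) for d in D]
def res(p):
    c,t=np.cos(p[2]),np.sin(p[2]); return np.ravel([[p[0]+c*a-t*b-q[0],p[1]+t*a+c*b-q[1]] for q,(_,(a,b)) in zip(P,D)])
for n in (5,4):
  P_,D_=P,D; D=D[:n]; r=least_squares(res,[.6,-.18,.22]); D=D_; print(n,r.x,r.fun.reshape(-1,2)*1000)
  if n==5: x,y,w=r.x
rot=lambda a,b:(x+np.cos(w)*a-np.sin(w)*b,y+np.sin(w)*a+np.cos(w)*b)
hg=np.array(rot(0,.085)); tab=f(219,58,.127)[:2]; d=tab-hg; print("hinge",hg,"tab",tab,"len",np.hypot(*d))
l=np.array([[np.cos(w),np.sin(w)],[-np.sin(w),np.cos(w)]])@d; print("keeper",np.arctan2(-l[0],-l[1]))
rel(x,y,.24,w)
E
```

```text
5 [ 0.5966 -0.1715  0.2271] [[ 1.1186 -0.2876]
 [-0.1096 -0.0485]
 [-0.4385  0.6504]
 [-1.7522 -0.1635]
 [ 1.1816 -0.1507]]
4 [ 0.5969 -0.1715  0.2357] [[ 1.1454 -0.6551]
 [-0.2018  0.0889]
 [ 0.1256  0.9425]
 [-1.0691 -0.3763]]
hinge [ 0.5775 -0.0887] tab [ 0.4677 -0.1672] len 0.13496773198473408
keeper 1.177039241237368
dp [106.1  23.8   2.6] rot [ 0.0005 -0.0001 -0.0087]
dp [106.1  23.8   2.6] rot [-0.0002 -0.0008  3.1329]
pos [ 0.5964 -0.2802  0.2425] q [-0.61  0.55  1.32  0.    1.27 -0.83] t 9.05 w 0.0358 f [-1.4 -0.1 -2.5]
```

```bash
python3 - <<'E'
from h import *
im=cv2.cvtColor(cv2.imread("pics/w3.png"),cv2.COLOR_BGR2GRAY).astype(int)
print(im[176:240,250:266].mean(1).round().astype(int).tolist())
m=robot.camera_model("wrist");mt=(m,np.array(m["T_tool_cam"]))
for x in (.03,.028,.026):
  for z in (-.032,-.030,.028,.030): print(x,z,proj("wrist",(x,0,z),mt).round(1))
c=cv2.imread("pics/w3.png")[170:250,210:310]
cv2.imwrite("pics/w3p.png",cv2.convertScaleAbs(cv2.resize(c,None,fx=6,fy=6,interpolation=cv2.INTER_CUBIC),alpha=1.8,beta=10))
E
```

```text
[210, 210, 203, 199, 198, 200, 196, 158, 99, 69, 66, 67, 67, 67, 66, 67, 67, 66, 66, 65, 64, 62, 62, 61, 60, 60, 61, 61, 61, 61, 62, 61, 61, 62, 64, 67, 68, 69, 70, 70, 70, 70, 71, 71, 71, 71, 70, 70, 71, 70, 71, 71, 71, 70, 70, 71, 71, 68, 50, 27, 17, 17, 16, 16]
0.03 -0.032 [255.9 206.8]
0.03 -0.03 [255.9 205.6]
0.03 0.028 [256.4 180. ]
0.03 0.03 [256.4 179.4]
0.028 -0.032 [255.9 210.8]
0.028 -0.03 [255.9 209.5]
0.028 0.028 [256.4 182.9]
0.028 0.03 [256.4 182.3]
0.026 -0.032 [255.9 214.9]
0.026 -0.03 [256.  213.5]
0.026 0.028 [256.4 185.8]
0.026 0.03 [256.4 185.1]
```

View pics/w3p.png

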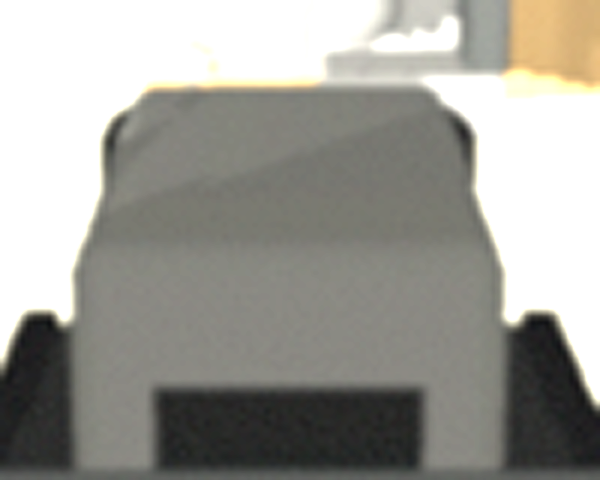

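```bash
python3 -m jog '{"dp":[[25,5,0],[55,11,0],[85,17,0],[104,22,0],[108,23,0],[108,23,25],[108,23,55],[108,23,85],[108,23,110],[108,23,130],[108,23,145],[108,23,150]],"delta_rot":[[0,0,-0.003],[0,0,-0.006],[0,0,-0.01],[0,0,-0.012],[0,0,-0.012],[0,0,-0.012],[0,0,-0.012],[0,0,-0.012],[0,0,-0.012],[0,0,-0.012],[0,0,-0.012],[0,0,-0.012]],"gripper":[-1,-1,-1,-1,-1,-1,-1,-1,-1,-1,-1,-1]}'
python3 -m jog '{"dp":[[0,0,0],[0,0,0],[0,0,0]],"delta_rot":[[0,0,0],[0,0,0],[0,0,0]],"gripper":[-1,-1,-1]}'
python3 - <<'E'
from h import *
w=.2285; t=np.array([.5967,-.1715]); tx=np.array([np.sin(w),np.cos(w)]); ty=np.array([np.cos(w),np.sin(w)])
tx=np.array([-np.sin(w),np.cos(w)]); g=t+.002*tx-.001*ty
rel(*g,.0435,w)
mt=cam("wrist"); snap("wrist","w4")
im=cv2.imread("pics/w4.png")[120:260,170:350]
cv2.imwrite("pics/w4c.png",cv2.convertScaleAbs(cv2.resize(im,None,fx=4,fy=4,interpolation=cv2.INTER_CUBIC),alpha=1.3,beta=10))
E
```

```text
time: 10.25
position: [0.5954, -0.1717, 0.0911]
tool_rot: [0.622, 0.783, -0.0, -0.0]
ft_force: [-1.5, 0.4, -2.9]
grip_width: 0.0358
grip_force: 45.0
time: 10.55
position: [0.5968, -0.1718, 0.094]
tool_rot: [0.622, 0.783, 0.0, 0.002]
ft_force: [-0.2, -0.3, -2.4]
grip_width: 0.0358
grip_force: 45.0
dp [ 2.4 -1.2 50.5] rot [0.0031 0.0025 0.0006]
dp [ 2.4 -1.2 50.5] rot [-0.0039  0.0049 -3.141 ]
pos [ 0.5968 -0.1718  0.094 ] q [-0.46  0.68  1.55  0.    0.9  -0.69] t 10.55 w 0.0358 f [-0.2 -0.3 -2.4]
```

View pics/w4c.png

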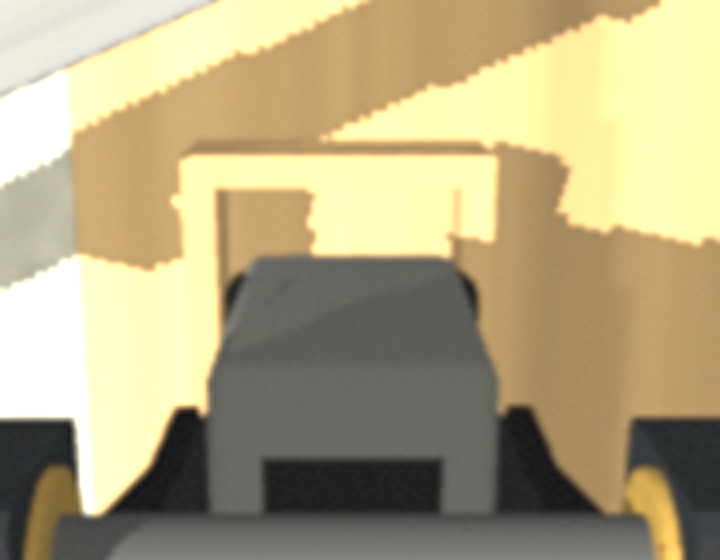

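```bash
python3 -m jog '{"dp":[[1,-1,5],[2,-2,10],[2,-2,16],[2,-2,22],[2,-2,28],[2,-2,34],[2,-2,39],[2,-2,43],[2,-2,46],[2,-2,48],[2,-2,49],[2,-2,49]],"delta_rot":[[0,0,0],[0,0,0],[0,0,0],[0,0,0],[0,0,0],[0,0,0],[0,0,0],[0,0,0],[0,0,0],[0,0,0],[0,0,0],[0,0,0]],"gripper":[-1,-1,-1,-1,-1,-1,-1,-1,-1,-1,-1,-1]}'
```

```text
time: 11.8
position: [0.5936, -0.1698, 0.0437]
tool_rot: [0.622, 0.783, 0.0, 0.001]
ft_force: [-0.2, 0.1, -2.8]
grip_width: 0.0358
grip_force: 45.0
```

```bash
python3 -m jog '{"dp":[[0,0,0.7],[0,0,1.4],[0,0,1.8],[0,0,1.8]],"delta_rot":[[0,0,0],[0,0,0],[0,0,0],[0,0,0]],"gripper":[-1,-1,-1,-1]}'
```

```text
time: 12.2
position: [0.5937, -0.1699, 0.0425]
tool_rot: [0.622, 0.783, 0.0, 0.001]
ft_force: [-0.5, 0.4, 1.3]
grip_width: 0.0357
grip_force: 45.0
```

```bash
python3 -m jog '{"dp":[[0,0,0],[0,0,0],[0,0,0],[0,0,0],[0,0,0],[0,0,0]],"delta_rot":[[0,0,0],[0,0,0],[0,0,0],[0,0,0],[0,0,0],[0,0,0]],"gripper":[0.2,0.2,0.2,0.2,0.2,0.2]}'
python3 -m jog '{"dp":[[0,0,-5],[0,0,-15],[0,0,-30],[0,0,-50],[0,0,-75],[0,0,-100],[0,0,-125],[0,0,-145],[0,0,-150],[0,0,-150],[0,0,-150]],"delta_rot":[[0,0,0],[0,0,0],[0,0,0],[0,0,0],[0,0,0],[0,0,0],[0,0,0],[0,0,0],[0,0,0],[0,0,0],[0,0,0]],"gripper":[0.2,0.2,0.2,0.2,0.2,0.2,0.2,0.2,0.2,0.2,0.2]}'
python3 - <<'E'
from h import *
mt=cam("wrist"); snap("wrist","w5")
for k in ("keeper_tab","pack"): print(k,[(np.round(d["rect"]).tolist(),round(d["score"],2)) for d in robot.search_frame(k,"wrist")][:3])
print(proj("wrist",(.4677,-.1672,.127),mt))
rel(.4677,-.1672,.17,.2285-1.177)
im=cv2.imread("pics/w5.png")[:280]
cv2.imwrite("pics/w5b.png",cv2.convertScaleAbs(cv2.resize(im,None,fx=1.5,fy=1.5,interpolation=cv2.INTER_CUBIC),alpha=1.1,beta=5))
E
```

```text
time: 12.8
position: [0.5936, -0.1698, 0.0419]
tool_rot: [0.622, 0.783, 0.0, 0.001]
ft_force: [-0.3, 0.9, 0.0]
grip_width: 0.052
grip_force: 0.0
time: 13.9
position: [0.5927, -0.1694, 0.1914]
tool_rot: [0.622, 0.783, 0.0, -0.0]
ft_force: [0.4, -0.5, -0.2]
grip_width: 0.0521
grip_force: 0.0
keeper_tab [([85.0, 86.0, 273.0, 182.0], 0.64)]
pack [([239.0, 160.0, 274.0, 222.0], 0.76)]
[103.79174198 169.64718037]
dp [  30.5 -121.1   20.7] rot [-1.4000e-03 -3.0000e-04  1.1775e+00]
dp [  30.5 -121.1   20.7] rot [ 3.0000e-04 -1.6000e-03 -1.9641e+00]
pos [ 0.5926 -0.1694  0.1906] q [-0.46  0.55  1.49  0.    1.1  -0.69] t 14.05 w 0.0523 f [ 0.3  0.2 -0.2]
```

View pics/w5b.png

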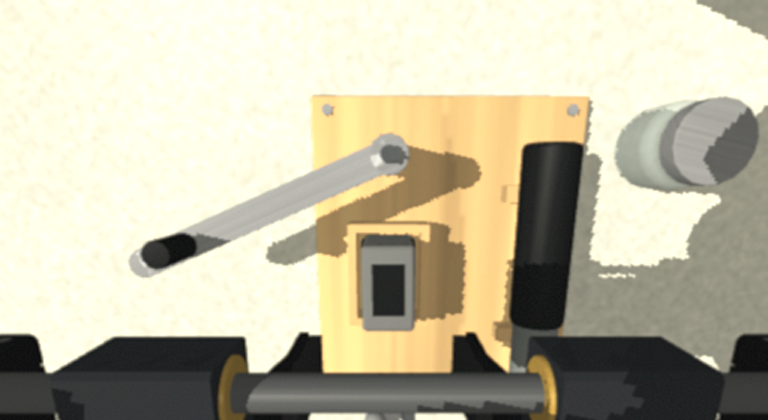

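The pack stands upright in the pocket at (388,285). The tab top is at (156,254), which matches my prediction, so I'm going on to pinch the tab.

```bash
python3 -m jog '{"dp":[[3,-13,2],[6,-26,4],[10,-40,6],[13,-53,8],[17,-66,10],[20,-80,12],[23,-93,14],[27,-107,17],[30,-121,20],[30.5,-121,20],[30.5,-121,20],[30.5,-121,20]],"delta_rot":[[0,0,0.13],[0,0,0.26],[0,0,0.39],[0,0,0.52],[0,0,0.65],[0,0,0.78],[0,0,0.91],[0,0,1.04],[0,0,1.17],[0,0,1.177],[0,0,1.177],[0,0,1.177]],"gripper":[0.2,0.2,0.2,0.2,0.2,0.2,0.2,0.2,0.2,0.2,0.2,0.2]}' 20
python3 -c "
from h import *
rel(.4677,-.1672,.100,.2285-1.177)
robot.camera('wrist');print(robot.search_frame('keeper_tab','wrist')[:2],proj('wrist',(.4677,-.1672,.127)))"
```

```text
time: 15.25
position: [0.4696, -0.1679, 0.1718]
tool_rot: [0.952, 0.307, 0.001, 0.001]
ft_force: [0.1, 0.4, 0.4]
grip_width: 0.0522
grip_force: 0.0
dp [-1.3 -1.8 71.8] rot [ 0.002  -0.0012  0.0024]
dp [-1.3 -1.8 71.8] rot [ 1.9000e-03  3.1000e-03 -3.1392e+00]
pos [ 0.4696 -0.1679  0.1718] q [-0.57  0.43  1.8   0.    0.91  0.38] t 15.25 w 0.0522 f [0.1 0.4 0.4]
[{'rect': [238.6, 16.4, 267.5, 246.3], 'score': 0.57}] [254.99700436 216.82678347]
```

```bash
python3 -m jog '{"dp":[[-1,-1,20],[-1,-2,40],[-1,-2,56],[-1,-2,66],[-1,-2,70],[-1,-2,71],[-1,-2,71],[-1,-2,71],[-1,-2,71],[-1,-2,71],[-1,-2,71],[-1,-2,71]],"delta_rot":[[0,0,0],[0,0,0],[0,0,0],[0,0,0],[0,0,0],[0,0,0],[0,0,0],[0,0,0],[0,0,0],[0,0,0],[0,0,0],[0,0,0]],"gripper":[0.2,0.2,0.2,0.2,0.2,0.2,-1,-1,-1,-1,-1,-1]}' 20
python3 -c "
from h import *
rel(.4677,-.1672,.100,.2285-1.177)"
```

```text
time: 16.55
position: [0.4668, -0.1666, 0.1009]
tool_rot: [0.952, 0.306, 0.001, 0.001]
ft_force: [0.7, 0.1, 1.7]
grip_width: 0.0157
grip_force: 20.0
dp [0.3 1.  0.9] rot [ 0.0015 -0.0009  0.0004]
dp [0.3 1.  0.9] rot [ 1.4000e-03  2.3000e-03 -3.1411e+00]
pos [ 0.4668 -0.1666  0.1009] q [-0.57  0.55  1.86  0.    0.72  0.38] t 16.55 w 0.0157 f [0.7 0.1 1.7]
```

```bash
python3 -m jog '{"dp":[[0.5,12.1,0],[2.2,24.2,0],[4.9,36,0],[8.6,47.6,0],[13.4,58.7,0],[19.2,69.4,0],[25.9,79.5,0],[33.5,89,0],[41.9,97.8,0],[51.1,105.7,0],[60.9,112.9,0],[64.4,115,0]],"delta_rot":[[0,0,-0.09],[0,0,-0.18],[0,0,-0.27],[0,0,-0.36],[0,0,-0.45],[0,0,-0.54],[0,0,-0.63],[0,0,-0.72],[0,0,-0.81],[0,0,-0.9],[0,0,-0.99],[0,0,-1.02]],"gripper":[-1,-1,-1,-1,-1,-1,-1,-1,-1,-1,-1,-1]}' 20
python3 - <<'E'
from h import *
o=robot.get_obs();w=.2285;h=np.array([.5775,-.0887]);d=o["position"][:2]-h
l=np.array([[np.cos(w),np.sin(w)],[-np.sin(w),np.cos(w)]])@d; print(np.hypot(*d),np.arctan2(-l[0],-l[1]))
s=h+.135*np.array([np.sin(w),-np.cos(w)]); rel(*s,.1,w)
E
```

```text
time: 17.75
position: [0.5865, -0.2213, 0.1009]
tool_rot: [0.68, 0.733, 0.001, -0.0]
ft_force: [-1.0, 2.6, 4.1]
grip_width: 0.015
grip_force: 20.0
0.13291078267582557 0.16050747360359183
dp [-0.5 21.6  0.9] rot [ 0.0007 -0.001  -0.1546]
dp [-0.5 21.6  0.9] rot [-1.500e-03 -1.000e-03  2.987e+00]
pos [ 0.5865 -0.2213  0.1009] q [-0.54  0.68  1.53  0.    0.93 -0.61] t 17.75 w 0.015 f [-1.   2.6  4.1]
```

```bash
python3 -m jog '{"dp":[[0.2,4,0],[0.5,8,0],[0.7,12,0],[1,16,0],[1,19,0],[1,21,0],[1,22,0],[1,22,0]],"delta_rot":[[0,0,-0.03],[0,0,-0.06],[0,0,-0.09],[0,0,-0.12],[0,0,-0.14],[0,0,-0.154],[0,0,-0.154],[0,0,-0.154]],"gripper":[-1,-1,-1,-1,-1,-1,-1,-1]}' 20
python3 -c "
from h import *
w=.2285;rel(*(np.array([.5775,-.0887])+.135*np.array([np.sin(w),-np.cos(w)])),.1,w)"
```

```text
time: 18.55
position: [0.605, -0.2183, 0.1008]
tool_rot: [0.623, 0.782, -0.001, -0.003]
ft_force: [-6.2, 4.9, 7.1]
grip_width: 0.015
grip_force: 20.0
dp [-2.5  2.6  0.8] rot [-0.0045 -0.0037 -0.0024]
dp [-2.5  2.6  0.8] rot [-0.0058  0.007   3.1392]
pos [ 0.605  -0.2183  0.1008] q [-0.52  0.7   1.48 -0.    0.97 -0.75] t 18.55 w 0.015 f [-6.2  4.9  7.1]
```

```bash
python3 -m jog '{"dp":[[0,1,0],[0,2,0],[0,3,0],[0,3,0]],"delta_rot":[[0,0,0],[0,0,0],[0,0,0],[0,0,0]],"gripper":[-1,-1,-1,-1]}' 20
python3 -c "
from h import *
w=.2285;rel(*(np.array([.5775,-.0887])+.135*np.array([np.sin(w),-np.cos(w)])),.1,w)"
```

```text
time: 18.95
position: [0.6051, -0.2183, 0.1007]
tool_rot: [0.622, 0.783, -0.003, -0.005]
ft_force: [-11.1, 1.2, 8.8]
grip_width: 0.0156
grip_force: 20.0
dp [-2.6  2.5  0.7] rot [-0.0105 -0.0048 -0.0016]
dp [-2.6  2.5  0.7] rot [-0.0075  0.0165  3.1399]
pos [ 0.6051 -0.2183  0.1007] q [-0.52  0.7   1.47 -0.    0.98 -0.74] t 18.95 w 0.0156 f [-11.1   1.2   8.8]
```

```bash
python3 -m jog '{"dp":[[0,2,0],[0,4,0],[0,5,0],[0,5,0],[0,2,0],[0,-3,0],[0,-4,0]],"delta_rot":[[0,0,0],[0,0,0],[0,0,0],[0,0,0],[0,0,0],[0,0,0],[0,0,0]],"gripper":[-1,-1,-1,-1,-1,-1,-1]}' 20
python3 -c "
from h import *
w=.2285;rel(*(np.array([.5775,-.0887])+.135*np.array([np.sin(w),-np.cos(w)])),.1,w)"
```

```text
time: 19.65
position: [0.605, -0.2183, 0.1007]
tool_rot: [0.623, 0.782, 0.001, -0.002]
ft_force: [-1.9, 6.1, 3.5]
grip_width: 0.0153
grip_force: 20.0
dp [-2.5  2.6  0.7] rot [-0.0011 -0.0037 -0.0039]
dp [-2.5  2.6  0.7] rot [-5.9000e-03  1.7000e-03  3.1377e+00]
pos [ 0.605  -0.2183  0.1007] q [-0.52  0.7   1.48  0.    0.96 -0.75] t 19.65 w 0.0153 f [-1.9  6.1  3.5]
```

```bash
python3 -m jog '{"dp":[[0,0,0],[0,0,0],[0,0,0],[0,0,0],[0,0,-10],[0,0,-30],[0,0,-55],[0,0,-80],[0,0,-105],[0,0,-120],[0,0,-120],[0,0,-120]],"delta_rot":[[0,0,0],[0,0,0],[0,0,0],[0,0,0],[0,0,0],[0,0,0],[0,0,0],[0,0,0],[0,0,0],[0,0,0],[0,0,0],[0,0,0]],"gripper":[0.2,0.2,0.2,0.2,0.2,0.2,0.2,0.2,0.2,0.2,0.2,0.2]}' 20
python3 - <<'E'
from h import *
mt=cam("wrist"); snap("wrist","w6")
w=.2285;h=np.array([.5775,-.0887]);g=lambda a,r,z:proj("wrist",(*(h+r*np.array([np.sin(w-a),-np.cos(w-a)])),z),mt)
im=cv2.imread("pics/w6.png")
for a,c in ((0,(0,255,0)),(.1,(0,0,255))):
  cv2.line(im,tuple(g(a,0,.092).astype(int)),tuple(g(a,.13,.092).astype(int)),c,1)
cv2.imwrite("pics/w6b.png",cv2.resize(im[:290],None,fx=1.56,fy=1.56,interpolation=cv2.INTER_CUBIC))
rel(.6,-.2,.22,w)
E
```

```text
time: 20.85
position: [0.6068, -0.2199, 0.2213]
tool_rot: [0.623, 0.782, 0.0, 0.001]
ft_force: [0.3, -0.4, -1.0]
grip_width: 0.0523
grip_force: 0.0
dp [20.6 -1.8  0.3] rot [ 0.0001 -0.0001 -0.0025]
dp [20.6 -1.8  0.3] rot [-2.0000e-04 -1.0000e-04  3.1391e+00]
pos [ 0.6063 -0.2197  0.2203] q [-0.52  0.56  1.38  0.    1.2  -0.75] t 20.9 w 0.0521 f [-0.  -0.3 -0.1]
```

View pics/w6b.png

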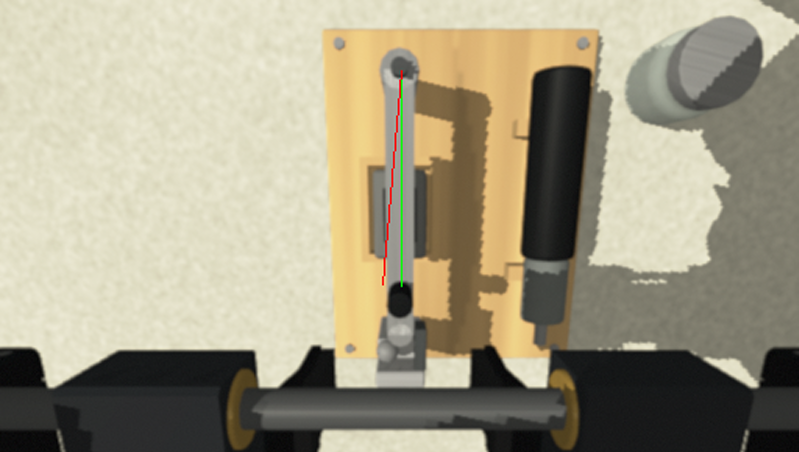

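The bar from hinge (400,68) to tab (400,300) lies on the green shut line and its end is in the catch at (402,345). The pack sits beneath it at (400,212), and the gripper is clear.

```bash
python3 -c "
from rig import robot
print(robot.hand_in())"
```

```text
the job is handed in; nothing more can be done
None
```

The job is handed in: the pack stands in the tray pocket, the keeper bar is shut against its stop in the catch, the gripper is clear, and I touched nothing else; the hand-in returned no verdict.

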